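# Set the bag sealer's two timers for heavier film

### The arm

A 6-joint arm with a two-finger parallel gripper is mounted at the origin on the work surface. World frame = base frame: x ahead of the robot, y to its left, z up, the work surface at z = 0. Lengths are in m, angles in rad, forces in N, time in s.
With the tool pointing down it reaches from about 0.325 to 0.775 m from the base axis. Payload 5.5 kg.
Tool frame: the origin (TCP) lies midway between the tips of the shut fingers; the grasp point (between the pads) lies 19 mm behind it; z points along the fingers, y is the line along which they close (so a half turn about z gives the same grasp; the last joint's range is limited). The gripper opens to 85 mm and grips with 20 to 120 N. Pads are 22 mm wide; open, the fingers measure 114 mm over their backs; the gripper's body (76 mm by 85 mm) begins 54 mm behind the grasp point. The pads swing forward as they close: fully open they stand 13 mm farther back than shut.
Start: joints at [-1.306, 0.091, 1.231, -0, 1.82, -0.057], TCP at [0.19, -0.569, 0.231] pointing down, gripper open.
Joint ranges: [-2.87, 2.87], [-0.86, 2.18], [0.17, 2.46], [-1.51, 4.65], [0.06, 2.69], [-2.65, 2.65]. Speed limits (rad/s): [2.57, 2.57, 3.01, 3.14, 3.14, 3.14].

### API

Orientations are given as a unit quaternion [x, y, z, w].
In Python, from station import r gives the robot as it stands.
- The arm moves only by the tool shift_gripper, called after "Request:" as name([rows], argument=value, ...), one row to a line, values as JSON. Schema: {"type":"object","properties":{"segments":{"type":"array","items":{"type":"array","prefixItems":[{"type":"number"},{"type":"array","items":{"type":"number"},"minItems":3,"maxItems":3},{"type":"number"}],"minItems":3,"maxItems":3},"minItems":1,"maxItems":12},"squeeze":{"type":"number"},"only":{"type":"string"},"quiet":{"type":"boolean"},"lines":{"type":"string"}},"required":["segments"],"additionalProperties":false}. segments is a list of rows, 1 to 12 of them, each written [opening, [dx, dy, dz], turn]: the opening from 0.0 (shut) to 1.0 (fully open), then dx, dy, dz in m, then a turn about the tool's z in rad; each row is the pose to reach, as a shift and turn from the pose commanded when the call began, along the tool's axes at that moment; what a row does not reach only later rows make up. A row lasts 1/8 s, in which the tool goes at most 0.0625 m and 0.188 rad, less where a joint would pass 70% of its speed; a pose out of reach is approached as far as the arm can. The fingers move at their own pace and stop on an object; squeeze is the grip in N (left out, the last holds). Time passes only in rows, so rows that do not move let the fingers close. The tool returns the time, the measured TCP pose, the force, the opening and the grip force at its end. only (a regular expression) keeps the lines of the reply that match it, lines (a string "A,B") keeps lines A to B, and quiet returns only ok. Input that does not fit is refused with a message, and nothing moves.
- r.sense(): the state, without advancing time (a new reading comes with each control period).
- r.capture(name): name is "scene" or "top"; returns the picture (480x640x3 uint8, red, green, blue); there is no depth.
- r.camera_info(name): a dict with "fx", "fy", "cx", "cy" (pixels), "k1" (the pictures are not rectified: a ray, as slopes to the right and down, at radius r is drawn at 1 + k1 r^2 times it, then the intrinsics apply), "extrinsics" (4x4, takes a point from world to camera coordinates). Camera axes: x right, y down, z forward; pixel columns grow to the right and rows downward; lengths in m; the calibration is good to about 2 mm. A picture is of the moment at which its call begins. camera_info takes no time and is no camera call.
- r.sign_off(): hands the job in; it is judged then, once.
The state is a dict: "clock": time; "qpos": joint angles; "joint_vel": joint speeds; "joint_efforts": joint torques, N m; "eef_pos": TCP position; "tool_rot": TCP orientation; "ft_force": force on the tool from outside, world axes, zero at the start; "moment": the same for the moment, N m; "opening": opening from 0.0 (shut) to 1.0 (fully open); "grasp_force": force on a finger pad.
Only numpy, scipy, OpenCV 4.12 (cv2) and the standard library are available. Lean on these libraries where they do the work, as an engineer would, in place of code of your own. Each camera call takes 0.05 s, during which the arm holds its last target. There are 200 camera calls.

### The job

Set up the bag sealer for heavier film: with a fingertip, flick the wide sealing-time thumbwheel on until its white line clicks home at the fifth bar of its scale, and the narrow cooling-time thumbwheel until its line clicks home at the third bar, counting the bars from the front, where they are shortest. Leave the jaw up and every loose thing on the bench where it lies, and do not pick anything up.

Things in the scene. Friction and masses are not known exactly. Their poses are not given: they have to be found in the camera images.
- sealer: light grey bag sealer, fixed. Origin: table level under the centre of its control housing (240 along x, 200 along y, deck 75 high) with both wheels; x to its back, away from the robot, y to its left, where the jaw section (y 100 to 445) joins. On the black cheeks beside each wheel: scale of six white bars, 24 degrees apart, first and shortest in front, over the top to the longest at the back.
- seal_wheel (a joint): wide (left, +y) sealing-time thumbwheel: black, diameter 60, 24 wide, axle level along the sealer's y. Rad: 0 at the first bar, one click = 0.4189 (12.6 mm of rim), bar n = (n - 1) x 0.4189; stops just past first and sixth bar. Grows as its top moves to the sealer's +x. A spring holds each click: 2 to 3 N along the rim goes over; past halfway it drops into the next and stays.
- seal_wheel_top (a point): top of the wide (left, +y) sealing-time wheel's rim, mid-width, 97 above the table; fixed to the sealer and with its axes: the rim runs along x here. The wheel stands 5 proud of the round cheeks beside it and 22 above the deck. A fingertip pressed on it with 4 to 8 N and drawn along x turns it by friction, 12.6 of draw a click.
- seal_wheel_mark (a point): centre of the white line, 4 wide, across the rim of the wide (left, +y) sealing-time wheel (turns with it, 30 from the axle). It is at the first bar, 60 degrees before the top, at joint value 0 and travels over the top to the back; the bar beside it is the setting.
- cool_wheel (a joint): narrow (right, -y) cooling-time thumbwheel: black, diameter 60, 12 wide, axle level along the sealer's y. Rad: 0 at the first bar, one click = 0.4189 (12.6 mm of rim), bar n = (n - 1) x 0.4189; stops just past first and sixth bar. Grows as its top moves to the sealer's +x. A spring holds each click: 2 to 3 N along the rim goes over; past halfway it drops into the next and stays.
- cool_wheel_top (a point): top of the narrow (right, -y) cooling-time wheel's rim, mid-width, 97 above the table; fixed to the sealer and with its axes: the rim runs along x here. The wheel stands 5 proud of the round cheeks beside it and 22 above the deck. A fingertip pressed on it with 4 to 8 N and drawn along x turns it by friction, 12.6 of draw a click.
- cool_wheel_mark (a point): centre of the white line, 4 wide, across the rim of the narrow (right, -y) cooling-time wheel (turns with it, 30 from the axle). It is at the first bar, 60 degrees before the top, at joint value 0 and travels over the top to the back; the bar beside it is the setting.
- jaw (a joint): hinge of the sealer's upper jaw with its black press handle, left of the housing; 0 = sprung fully up, grows to 0.36 rad as it is pressed down
- jaw_handle (a point): middle of the jaw's black press handle (300 long along the sealer's y, diameter 22), about 155 above the table when the jaw is up; its nearer end is about 80 from the middle of the wide wheel along the sealer's y
- tape_roll: roll of parcel tape lying flat on the sealer's deck behind the two wheels, outside diameter 92, 25 high; origin: centre of its underside
- marker_pen: marker pen, 125 long, 18 thick, lying along y on the bag rest plate (61 high) in front of the jaw; origin on its underside at mid length
- box_cutter: shut box cutter, 130 x 30 x 16, lying on the table right of the sealer; origin: centre of its underside
- favour_carton: small cardboard carton 100 x 130 x 75 high, right of the sealer; origin: centre of its underside
- clip_jar: clear jar with a white cap, diameter 64, 85 high, right of the sealer; origin: centre of its underside
- ribbon_spool: white ribbon spool lying flat behind the sealer, diameter 72, 28 high; origin: centre of its underside
- plate_stack: stack of white paper plates behind the sealer, diameter 130, 30 high; origin: centre of its underside
- paper_cup: empty paper cup, diameter 78, 95 high, front right of the sealer; origin: centre of its underside

How it is judged:
At the end, for the whole second after the job is handed in: The wide wheel rests in its fifth click (within 5 degrees of the fifth bar) and the narrow one in its third, both at rest; the jaw is up and no loose thing is more than 25 mm from where it began (value of joint seal_wheel between 1.5855 and 1.7655 rad and value of joint cool_wheel between 0.7478 and 0.9278 rad and velocity of joint seal_wheel between -0.1 and 0.1 rad/s and velocity of joint cool_wheel between -0.1 and 0.1 rad/s and value of joint jaw below 0.03 rad and distance of each of tape_roll, marker_pen, box_cutter, favour_carton, clip_jar, ribbon_spool, plate_stack, paper_cup from where it was at the start of the episode below 0.025 m); the robot touches nothing.
It fails at once if the arm or the gripper's body, not a fingertip, pushed on the sealer (contact force between the arm and sealer above 5 N).
It fails at once if the sealer's jaw was pressed down (value of joint jaw above 0.12 rad).
It fails at once if a loose thing was knocked, carried or lifted more than 25 mm (distance of any of tape_roll, marker_pen, box_cutter, favour_carton, clip_jar, ribbon_spool, plate_stack, paper_cup from where it was at the start of the episode above 0.025 m).
It also fails if it takes over 48 s, if anything falls off the work surface, if the arm or the gripper's body presses on something with over 40 N, if the wrist force passes 120 N, or if a joint passes its speed limit or range.

## Working session

There is one attempt and no reset: what is moved stays moved. The work goes in short steps, Python scripts to look and compute and a tool call to move; the robot and the scene stay as the last step left them, time stands still between calls to the robot, and variables do not carry over. Pictures are saved under pics/ and viewed, at most 10 in all, crops included, and the job is handed in when it is done.

```bash
ls; mkdir -p pics; python3 - <<'E'
from station import r
import cv2,numpy as np
for n in("scene","top"):
    cv2.imwrite(f"pics/{n}0.png",r.capture(n)[...,::-1]); i=r.camera_info(n)
    print(n,{k:np.round(v,4).tolist() for k,v in i.items()})
print(r.sense())
E
```

```text
pics
station.py
scene {'fx': 474.1345, 'fy': 474.1345, 'cx': 317.8353, 'cy': 233.7183, 'k1': -0.0542, 'extrinsics': [[-0.5265, 0.8501, 0.015, 0.3328], [0.7133, 0.4512, -0.5363, -0.2985], [-0.4627, -0.2716, -0.8439, 1.2493], [0.0, 0.0, 0.0, 1.0]]}
top {'fx': 497.8973, 'fy': 497.8973, 'cx': 320.8251, 'cy': 243.4602, 'k1': -0.0216, 'extrinsics': [[0.0216, -0.9986, 0.0481, -0.0919], [-0.99, -0.0281, -0.1382, 0.5321], [0.1394, -0.0446, -0.9892, 0.8917], [0.0, 0.0, 0.0, 1.0]]}
{'clock': 0.1, 'qpos': array([-1.30566599e+00,  9.17900208e-02,  1.23173302e+00, -1.90373857e-05,
        1.81981903e+00, -5.66658332e-02]), 'joint_vel': array([ 0.00125746, -0.0025168 , -0.00412078,  0.00093114,  0.00122729,
       -0.00043161]), 'joint_efforts': array([ 3.03636014e-03, -4.60214174e+01, -4.19220507e+01, -1.09119876e-04,
        1.06126891e-02, -2.01816232e-05]), 'eef_pos': array([ 0.189709  , -0.56895649,  0.23027841]), 'tool_rot': array([ 9.87083801e-01,  1.60202386e-01, -1.00184824e-04, -8.69000632e-04]), 'ft_force': array([ 0.35472278, -0.68716806,  0.43127974]), 'moment': array([-0.02664851,  0.02802751, -0.0353591 ]), 'grasp_force': 0.0, 'opening': 0.9972428736102941}
```

View pics/scene0.png

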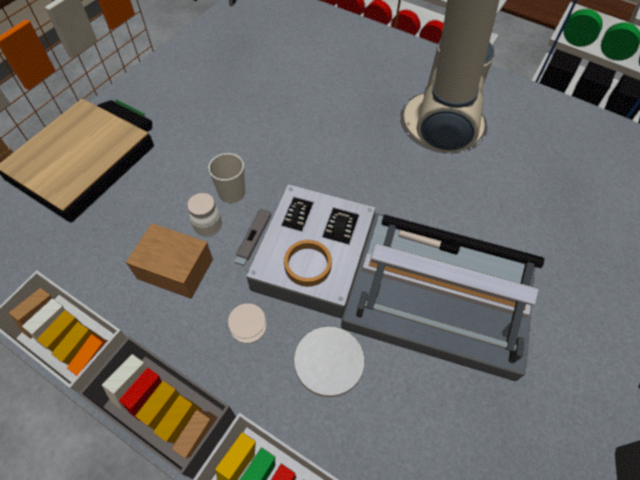

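View pics/top0.png

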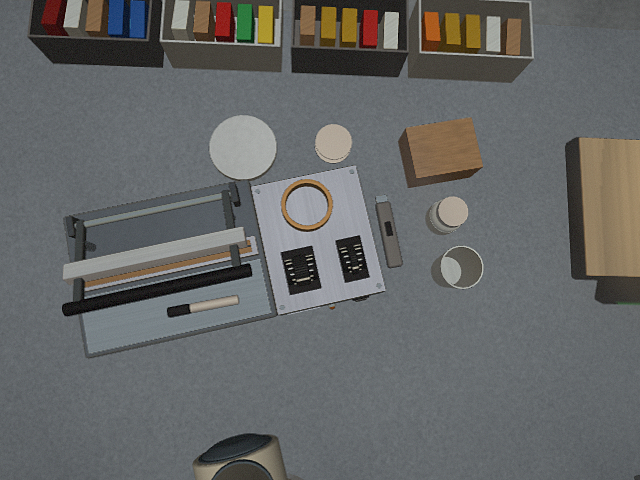

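The scene picture shows the housing with the wheels at about (297,213) narrow and (341,225) wide. In the top picture they are at about (352,259) narrow and (300,269) wide, the jaw handle's near end is at (250,271) and the tape roll at (306,205). Next I enlarge the wheels.

```bash
python3 - <<'E'
import cv2,numpy as np
a=cv2.imread("pics/top0.png")[215:315,260:400]; b=cv2.imread("pics/scene0.png")[180:260,265:377]
a=cv2.resize(a,(800,571),interpolation=cv2.INTER_CUBIC); b=cv2.resize(b,(800,571),interpolation=cv2.INTER_CUBIC)
cv2.imwrite("pics/a.png",a);cv2.imwrite("pics/b.png",b)
E
```

```text
(no output)
```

View pics/a.png

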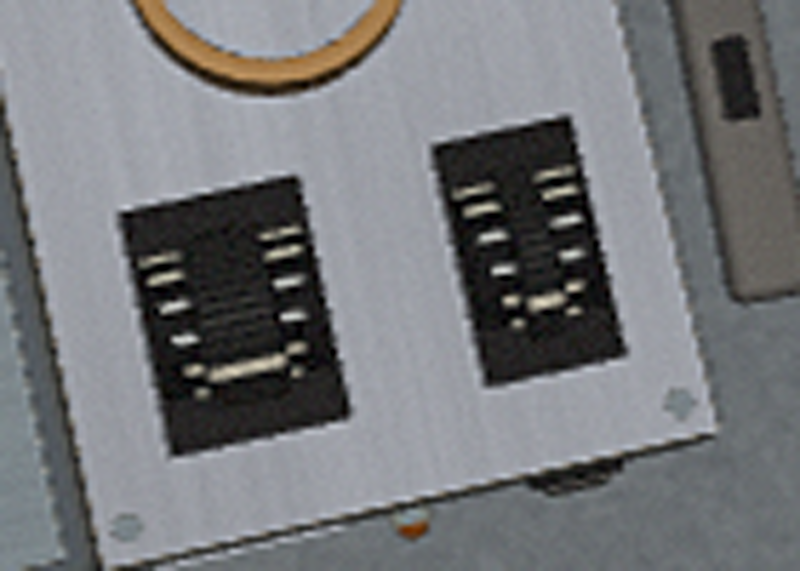

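View pics/b.png

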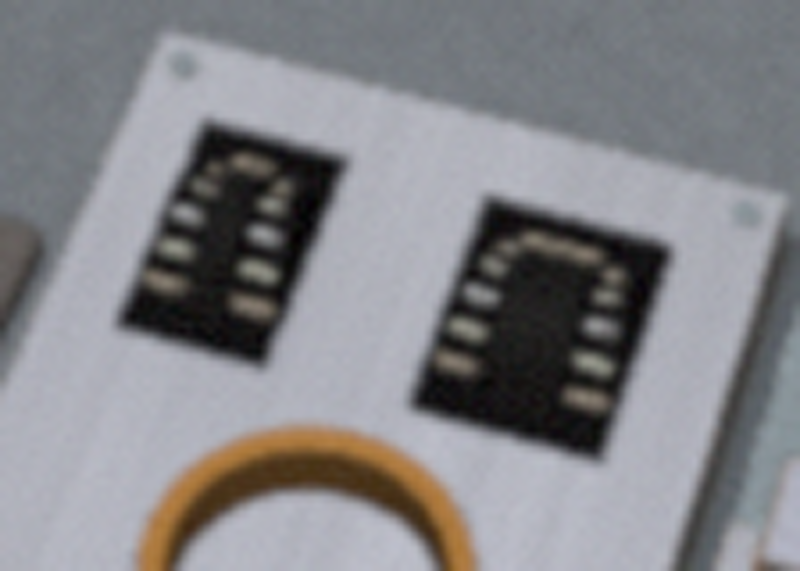

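Both enlarged crops show the white lines beside the second bar. In the top crop the wide line is at (248,368) and the narrow one at (546,301). In the scene crop they are at (563,247) and (251,163). I fit pose and height from both views.

```bash
cat > fit.py <<'E'
import numpy as np
from scipy.optimize import least_squares
from station import r
def proj(i,P):
    P=np.atleast_2d(P); E=np.array(i["extrinsics"]); c=P@E[:3,:3].T+E[:3,3]; s=c[:,:2]/c[:,2:]
    s=s*(1+i["k1"]*(s**2).sum(1,keepdims=True)); return s*[i["fx"],i["fy"]]+[i["cx"],i["cy"]]
T,S=r.camera_info("top"),r.camera_info("scene")
def full(p,s,o): return (np.array(p,float)+.5)/s-.5+o
A=lambda p:full(p,800/140,[260,215]); B=lambda p:full(p,800/112,[265,180])
m=lambda a,b:(np.array(a,float)+b)/2
W=dict(t=A(m([(203,392),(195,372),(185,339),(173,307),(165,276),(160,260)],[(297,372),(297,348),(293,316),(287,283),(285,252),(281,235)])),
 s=B(m([(509,245),(494,266),(481,293),(467,327),(457,362)],[(615,274),(608,296),(600,326),(594,363),(586,398)])),tl=A((248,368)),sl=B((563,247)))
N=dict(t=A(m([(518,323),(511,301),(503,270),(492,237),(482,210),(474,191)],[(574,311),(576,287),(571,254),(566,220),(560,190),(555,174)])),
 s=B(m([(215,168),(204,187),(187,212),(177,247),(163,280)],[(285,187),(275,207),(265,236),(258,269),(252,305)])),tl=A((546,301)),sl=B((251,163)))
def pt(top,yaw,R,th): # angle from top, + to the back
    th=np.atleast_1d(th); d=np.array([np.cos(yaw),np.sin(yaw),0])
    return np.array(top)-[0,0,.03]+R*(np.sin(th)[:,None]*d+np.cos(th)[:,None]*[0,0,1])
th=np.radians(-60+24*np.arange(6))
def res(p):
    e=[]
    for w,q,a in((W,p[:3],p[7]),(N,p[3:6],p[8])):
        e+=[proj(T,pt(q,p[6],.025,th))-w["t"],proj(S,pt(q,p[6],.025,th[1:]))-w["s"],proj(T,pt(q,p[6],.03,a))-w["tl"],proj(S,pt(q,p[6],.03,a))-w["sl"]]
    return np.concatenate(e).ravel()
if __name__=="__main__":
    f=least_squares(res,[.5,0,.097,.5,-.1,.097,.15,-.6,-.6]); p=f.x
    print(np.round(p,4),"rms px",np.sqrt((f.fun**2).mean()),"bars",1+(np.degrees(p[7:])+60)/24,"dist",np.linalg.norm(p[:3]-p[3:6]))
    d=p[:2]-p[3:5]; print("yaw from wheels",np.arctan2(-d[0],d[1]))
E
python3 fit.py
```

```text
[ 0.4802 -0.0416  0.1014  0.5028 -0.1325  0.1012  0.2474 -0.6314 -0.6212] rms px 0.26106071711759077 bars [1.99258005 2.01692027] dist 0.09374733289659276
yaw from wheels 0.24338786280064487
```
Good. z 0.101 vs 0.097; 4mm (calibration ~2mm). OK.

The fit holds up:
- RMS is 0.26 px.
- The tops are at 0.101 m against the 0.097 stated.
- The wheels are 94 mm apart, and both lines stand at bar 2.0.

So the narrow wheel needs one click and the wide wheel three. Next is the shift to 45 mm above the narrow wheel, 7 mm in front of its top.

```bash
cat > go.py <<'E'
import sys,numpy as np
from scipy.spatial.transform import Rotation as R
from station import r
# go.py cool|seal x z : shift in tool axes to reach sealer-x offset x from top, at world height z
y=.245; d=np.array([np.cos(y),np.sin(y),0])
top={"cool":[.5028,-.1325],"seal":[.4802,-.0416]}[sys.argv[1]]
g=np.array([*top,0])+float(sys.argv[2])*d; g[2]=float(sys.argv[3])
s=r.sense(); q=R.from_quat(s["tool_rot"]); x=q.as_matrix()[:,0]
print("shift",np.round(q.inv().apply(g-s["eef_pos"]),4),"turn",round(np.arctan2(x[1],x[0])-y,4),"at",np.round(s["eef_pos"],4),"F",np.round(s["ft_force"],2),"t",s["clock"])
E
python3 go.py cool -.007 .145
```

```text
shift [ 0.4281 -0.3154  0.0859] turn 0.0768 at [ 0.1897 -0.569   0.2303] F [ 0.35 -0.69  0.43] t 0.1
```

Request:
shift_gripper([
  [0,[0.2141,-0.1577,0],0.0768],
  [0,[0.2141,-0.1577,0],0.0768],
  [0,[0.2141,-0.1577,0],0.0768],
  [0,[0.2141,-0.1577,0],0.0768],
  [0,[0.2141,-0.1577,0],0.0768],
  [0,[0.4281,-0.3154,0],0.0768],
  [0,[0.4281,-0.3154,0],0.0768],
  [0,[0.4281,-0.3154,0],0.0768],
  [0,[0.4281,-0.3154,0],0.0768],
  [0,[0.4281,-0.3154,0.0859],0.0768],
  [0,[0.4281,-0.3154,0.0859],0.0768],
  [0,[0.4281,-0.3154,0.0859],0.0768],
], squeeze=20)

```text
clock: 1.6
eef_pos: [0.4948, -0.1345, 0.1423]
tool_rot: [0.992, 0.122, -0.003, -0.001]
ft_force: [-0.0, 0.1, 0.4]
opening: -0.002
grasp_force: 0.0
```

```bash
python3 go.py cool -.007 .11
```

```text
shift [0.0014 0.0001 0.0323] turn 0.0001 at [ 0.4948 -0.1345  0.1423] F [-0.02  0.06  0.38] t 1.6
```

Request:
shift_gripper([
  [0,[0.001,0,0.025],0],
  [0,[0.001,0,0.032],0],
  [0,[0.001,0,0.034],0],
  [0,[0.001,0,0.034],0],
])

```text
clock: 2.1
eef_pos: [0.4975, -0.1348, 0.1126]
tool_rot: [0.993, 0.122, 0.001, 0.0]
ft_force: [0.5, -0.3, 0.2]
opening: 0.001
grasp_force: 0.0
```

```bash
python3 - <<'E'
from station import r
import cv2,numpy as np
a=r.capture("top")[205:325,240:400,::-1]; b=r.capture("scene")[150:270,245:405,::-1]
cv2.imwrite("pics/c.png",cv2.resize(np.hstack([a,b]),(800,300),interpolation=cv2.INTER_CUBIC))
E
python3 go.py cool -.007 .105
```

```text
shift [-0.0014 -0.0008  0.0076] turn -0.0001 at [ 0.4975 -0.1347  0.1126] F [-0.04  0.29 -0.3 ] t 2.2
```

View pics/c.png

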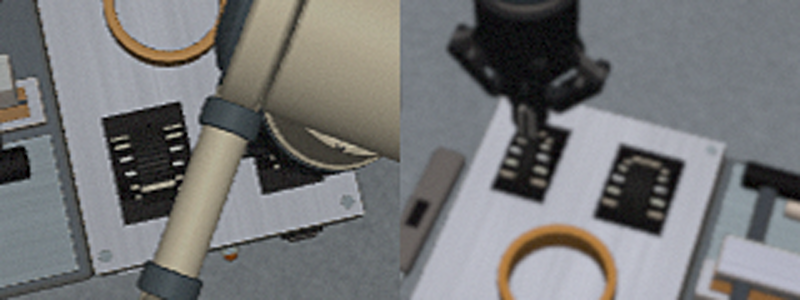

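The scene half shows the shut tip over the front of the narrow wheel at crop (525,130), clear of the wide wheel. I creep down until contact.

Request:
shift_gripper([
  [0,[-0.001,0,0.004],0],
  [0,[-0.001,0,0.008],0],
  [0,[-0.001,0,0.01],0],
  [0,[-0.001,0,0.01],0],
])

```text
clock: 2.7
eef_pos: [0.496, -0.1345, 0.101]
tool_rot: [0.993, 0.122, -0.0, -0.0]
ft_force: [-0.3, -0.5, -0.1]
opening: -0.002
grasp_force: 0.0
```

Request:
shift_gripper([
  [0,[0,0,0.001],0],
  [0,[0,0,0.002],0],
  [0,[0,0,0.002],0],
])

```text
clock: 3.08
eef_pos: [0.4961, -0.1346, 0.0993]
tool_rot: [0.993, 0.122, -0.0, -0.0]
ft_force: [-0.0, 0.3, 0.1]
opening: -0.001
grasp_force: 0.0
```

Request:
shift_gripper([
  [0,[0,0,0.001],0],
  [0,[0,0,0.001],0],
])

```text
clock: 3.32
eef_pos: [0.4961, -0.1346, 0.0983]
tool_rot: [0.993, 0.122, -0.0, -0.0]
ft_force: [-0.6, 0.1, -0.6]
opening: 0.001
grasp_force: 0.0
```

Request:
shift_gripper([
  [0,[0,0,0.001],0],
  [0,[0,0,0.001],0],
])

```text
clock: 3.58
eef_pos: [0.4961, -0.1346, 0.0973]
tool_rot: [0.993, 0.122, -0.0, -0.0]
ft_force: [0.4, 0.0, -0.1]
opening: -0.004
grasp_force: 0.0
```

Request:
shift_gripper([
  [0,[0,0,0.001],0],
  [0,[0,0,0.001],0],
])

```text
clock: 3.82
eef_pos: [0.4963, -0.1346, 0.097]
tool_rot: [0.993, 0.122, 0.0, 0.0]
ft_force: [-1.6, 0.3, 3.8]
opening: -0.001
grasp_force: 1.8
```

Contact is at 0.097 with about 4 N. I draw one click.

Request:
shift_gripper([
  [0,[0,0,0.0005],0],
  [0,[0.003,0,0.0004],0],
  [0,[0.006,0,0.0003],0],
])

```text
clock: 4.2
eef_pos: [0.5019, -0.1333, 0.0969]
tool_rot: [0.993, 0.122, 0.0, 0.0]
ft_force: [-2.3, 0.5, 4.8]
opening: 0.001
grasp_force: 2.7
```

Request:
shift_gripper([
  [0,[0.003,0,0],0],
  [0,[0.006,0,0],0],
  [0,[0.008,0,0],0],
  [0,[0.008,0,0],0],
])

```text
clock: 4.7
eef_pos: [0.5096, -0.1314, 0.0969]
tool_rot: [0.993, 0.122, -0.0, 0.0]
ft_force: [-2.5, 0.3, 6.8]
opening: -0.0
grasp_force: 3.4
```

Request:
shift_gripper([
  [0,[0,0,-0.015],0],
  [0,[-0.015,0,-0.04],0],
  [0,[-0.06,0,-0.06],0],
  [0,[-0.06,0,-0.06],0],
])

```text
clock: 5.2
eef_pos: [0.4511, -0.1467, 0.1592]
tool_rot: [0.993, 0.121, 0.002, 0.001]
ft_force: [1.3, -0.3, 0.3]
opening: -0.008
grasp_force: 0.0
```

```bash
python3 - <<'E'
from station import r
import cv2
cv2.imwrite("pics/d.png",cv2.resize(r.capture("scene")[180:260,265:377,::-1],(800,571),interpolation=cv2.INTER_CUBIC))
E
```

```text
(no output)
```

View pics/d.png

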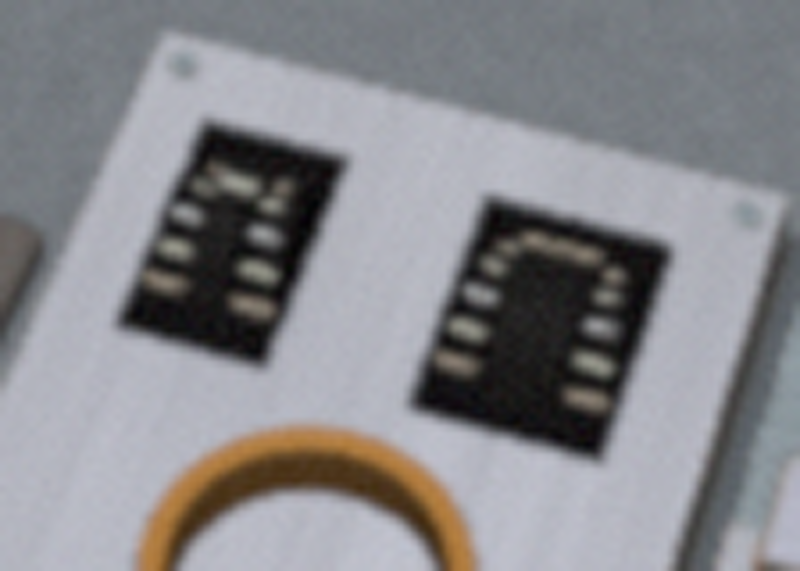

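The narrow line moved from (251,163) to (240,183), while the wide line stays at (563,247). I check this against the bar-3 prediction and work out the shift to the wide wheel.

```bash
python3 - <<'E'
from fit import *
p=least_squares(res,[.5,0,.097,.5,-.1,.097,.15,-.6,-.6]).x
f=lambda P:((proj(S,P)-[265,180]+.5)*(800/112)-.5).round(0).tolist()
print("narrow 2,3,4",f(pt(p[3:6],p[6],.03,th[1:4])),"wide 2..6",f(pt(p[:3],p[6],.03,th[1:])))
E
python3 go.py seal -.008 .110
```

```text
narrow 2,3,4 [[250.0, 162.0], [237.0, 182.0], [223.0, 216.0]] wide 2..6 [[561.0, 246.0], [551.0, 267.0], [538.0, 302.0], [526.0, 344.0], [516.0, 386.0]]
shift [ 0.0448 -0.0948  0.0477] turn -0.0012 at [ 0.4516 -0.1463  0.1578] F [-0.07 -0.52 -0.74] t 5.25
```

The narrow wheel is home at bar 3: predicted (237,182), seen (240,183). Now the wide wheel.

Request:
shift_gripper([
  [0,[0.022,-0.05,0],0],
  [0,[0.045,-0.095,0],0],
  [0,[0.045,-0.095,0.02],0],
  [0,[0.045,-0.095,0.048],0],
  [0,[0.045,-0.095,0.052],0],
  [0,[0.045,-0.095,0.052],0],
])

```text
clock: 6.0
eef_pos: [0.472, -0.0431, 0.1037]
tool_rot: [0.993, 0.122, -0.001, -0.0]
ft_force: [0.1, 0.1, 0.1]
opening: 0.0
grasp_force: 0.0
```

```bash
python3 go.py seal -.008 .0975
```

```text
shift [0.0003 0.0005 0.0062] turn -0.0006 at [ 0.472  -0.0431  0.1037] F [0.14 0.06 0.14] t 6.0
```

Request:
shift_gripper([
  [0,[0,0,0.005],0],
  [0,[0,0,0.006],0],
  [0,[0,0,0.007],0],
  [0,[0,0,0.007],0],
])

```text
clock: 6.5
eef_pos: [0.4722, -0.0427, 0.0973]
tool_rot: [0.993, 0.122, 0.0, 0.0]
ft_force: [0.3, 0.1, 0.1]
opening: -0.002
grasp_force: 0.0
```

Request:
shift_gripper([
  [0,[0,0,0.0005],0],
  [0,[0,0,0.0005],0],
])

```text
clock: 6.75
eef_pos: [0.4723, -0.0427, 0.097]
tool_rot: [0.993, 0.122, 0.0, 0.0]
ft_force: [-0.8, 0.2, 1.6]
opening: -0.0
grasp_force: 1.0
```

Request:
shift_gripper([
  [0,[0,0,0.0007],0],
  [0,[0.003,0,0.0007],0],
  [0,[0.006,0,0.0007],0],
])

```text
clock: 7.12
eef_pos: [0.4781, -0.0413, 0.0969]
tool_rot: [0.993, 0.122, 0.0, 0.0]
ft_force: [-2.2, 0.3, 5.4]
opening: 0.002
grasp_force: 2.9
```

Request:
shift_gripper([
  [0,[0.003,0,0],0],
  [0,[0.006,0,0],0],
  [0,[0.008,0,0],0],
  [0,[0.008,0,0],0],
])

```text
clock: 7.62
eef_pos: [0.4857, -0.0394, 0.0969]
tool_rot: [0.993, 0.122, 0.0, 0.0]
ft_force: [-2.6, 0.5, 7.3]
opening: -0.001
grasp_force: 3.5
```

Request:
shift_gripper([
  [0,[0,0,-0.012],0],
  [0,[0,0,-0.012],0],
  [0,[-0.014,0,-0.012],0],
  [0,[-0.014,0,-0.012],0],
])

```text
clock: 8.12
eef_pos: [0.4718, -0.0428, 0.1076]
tool_rot: [0.993, 0.122, -0.0, -0.0]
ft_force: [-0.3, 0.2, -0.1]
opening: -0.001
grasp_force: 0.0
```

```bash
python3 go.py seal -.008 .0975
```

```text
shift [0.0004 0.0009 0.0101] turn -0.0004 at [ 0.4718 -0.0428  0.1076] F [-0.29  0.22 -0.06] t 8.125
```

Request:
shift_gripper([
  [0,[0,0,0.010],0],
  [0,[0,0,0.0115],0],
  [0,[0,0,0.012],0],
  [0,[0.003,0,0.012],0],
  [0,[0.006,0,0.012],0],
  [0,[0.009,0,0.012],0],
  [0,[0.012,0,0.012],0],
  [0,[0.014,0,0.012],0],
  [0,[0.014,0,0.012],0],
])

```text
clock: 9.25
eef_pos: [0.4861, -0.0394, 0.0969]
tool_rot: [0.993, 0.122, 0.0, 0.0]
ft_force: [-3.0, 0.4, 8.2]
opening: -0.002
grasp_force: 4.3
```

Request:
shift_gripper([
  [0,[0,0,-0.012],0],
  [0,[0,0,-0.03],0],
  [0,[-0.014,0,-0.06],0],
  [0,[-0.06,0,-0.06],0],
  [0,[-0.06,0,-0.06],0],
])

```text
clock: 9.88
eef_pos: [0.4264, -0.0543, 0.1573]
tool_rot: [0.993, 0.122, 0.001, 0.0]
ft_force: [-0.7, 1.3, -0.8]
opening: -0.002
grasp_force: 0.0
```

```bash
python3 - <<'E'
from station import r
import cv2
cv2.imwrite("pics/e.png",cv2.resize(r.capture("scene")[180:260,265:377,::-1],(800,571),interpolation=cv2.INTER_CUBIC))
E
```

```text
(no output)
```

View pics/e.png

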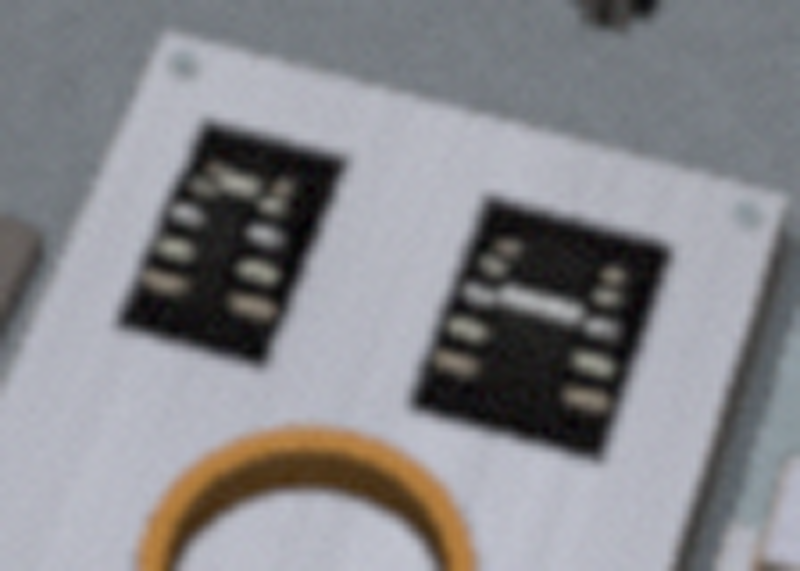

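The wide line is at (541,302), which matches bar 4 (predicted (538,302)). The narrow line is still at (238,183), bar 3. One more stroke, returning to the same start (back +0.046 in x, +0.072 down).

Request:
shift_gripper([
  [0,[0.046,0,0.01],0],
  [0,[0.046,0,0.01],0],
  [0,[0.046,0,0.05],0],
  [0,[0.046,0,0.067],0],
  [0,[0.046,0,0.070],0],
  [0,[0.046,0,0.0715],0],
  [0,[0.046,0,0.072],0],
])

```text
clock: 10.8
eef_pos: [0.4781, -0.0414, 0.0963]
tool_rot: [0.992, 0.123, 0.01, 0.001]
ft_force: [-5.5, 8.9, 45.5]
opening: 0.002
grasp_force: 22.4
```

Request:
shift_gripper([
  [0,[0.003,0,0],0],
  [0,[0.006,0,0],0],
  [0,[0.009,0,0],0],
  [0,[0.012,0,0],0],
  [0,[0.014,0,0],0],
  [0,[0.014,0,0],0],
])

```text
clock: 11.55
eef_pos: [0.4936, -0.0376, 0.0953]
tool_rot: [0.992, 0.123, 0.012, 0.001]
ft_force: [7.6, 9.2, 32.7]
opening: 0.003
grasp_force: 16.9
```

Request:
shift_gripper([
  [0,[0,0,-0.012],0],
  [0,[0,0,-0.03],0],
  [0,[-0.014,0,-0.06],0],
  [0,[-0.06,0,-0.07],0],
  [0,[-0.1,0,-0.09],0],
  [0,[-0.1,0,-0.09],0],
  [0,[-0.1,0,-0.09],0],
  [0,[-0.1,0,-0.09],0],
])

```text
clock: 12.55
eef_pos: [0.3888, -0.0633, 0.1728]
tool_rot: [0.992, 0.122, -0.001, -0.0]
ft_force: [0.3, 0.7, 0.4]
opening: -0.001
grasp_force: 0.0
```

```bash
python3 - <<'E'
from station import r
import cv2,numpy as np
f=r.capture("scene")[...,::-1]; t=r.capture("top")[...,::-1]
cv2.imwrite("pics/f.png",np.vstack([np.hstack([cv2.resize(f[180:260,265:377],(400,286),interpolation=cv2.INTER_CUBIC)]*1+[cv2.resize(f,(400,286))]),np.hstack([cv2.resize(t,(400,300)),cv2.resize(t[215:315,260:400],(400,300))])]))
E
```

```text
(no output)
```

View pics/f.png

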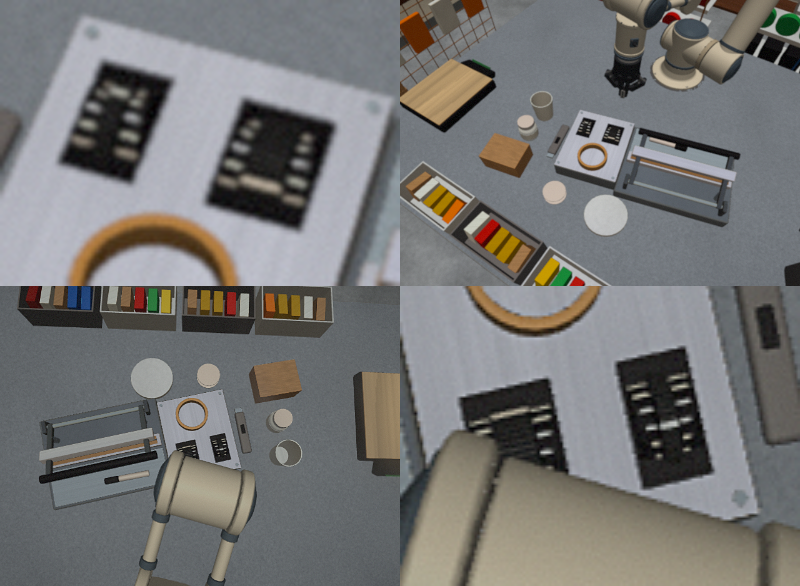

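That descent was my slip: I typed 72 mm down where 60 was right, so the tip pressed with about 45 N and the wide wheel went too far. Its line now seems to be near bar 6. I measure it exactly.

```bash
python3 - <<'E'
from station import r
import cv2
f=r.capture("scene")[...,::-1]
cv2.imwrite("pics/g.png",cv2.resize(f[180:260,265:377],(800,571),interpolation=cv2.INTER_CUBIC))
E
python3 go.py seal 0.008 .11
```

```text
shift [0.102  0.0012 0.0629] turn 0.0005 at [ 0.3888 -0.0633  0.173 ] F [ 0.31  0.04 -0.65] t 12.7
```

View pics/g.png

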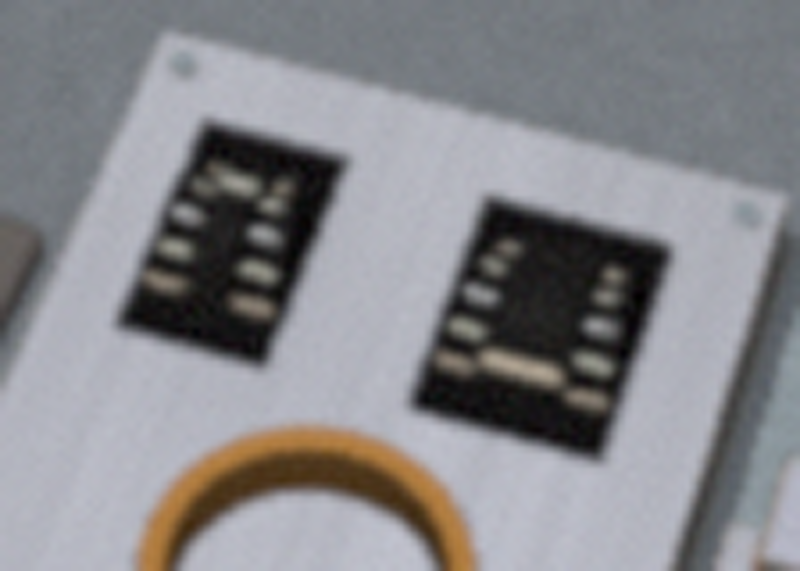

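The wide line reads (522,368), between the bar-5 (526,344) and bar-6 (516,386) predictions. I measure its angle by sampling brightness along the rim in both cameras, checked on the starting pictures.

```bash
cat > rim.py <<'E'
from fit import *
import cv2,sys
p=least_squares(res,[.5,0,.097,.5,-.1,.097,.15,-.6,-.6]).x
def line(img,cam,q,h):
    a=np.radians(np.arange(-80,81,1.)); yv=np.array([-np.sin(p[6]),np.cos(p[6]),0]); g=img.astype(np.float32).mean(2)
    uv=[proj(cam,pt(q,p[6],.03,a)+o*yv) for o in np.linspace(-h,h,7)]
    v=np.mean([cv2.remap(g,u[:,0].astype(np.float32),u[:,1].astype(np.float32),1).ravel() for u in uv],0)
    k=np.where((v>v.max()*.6))[0]; k=k[abs(k-v.argmax())<9]
    return round(float(1+(np.degrees((a[k]*v[k]).sum()/v[k].sum())+60)/24),2),int(v.max()),int(np.median(v))
def report(t,s):
    for n,q,h in(("wide",p[:3],.008),("narrow",p[3:6],.004)):
        print(n,"top",line(t,T,q,h),"scene",line(s,S,q,h))
if __name__=="__main__":
    report(cv2.imread("pics/top0.png"),cv2.imread("pics/scene0.png")); print("now"); t,s=r.capture("top"),r.capture("scene"); report(t,s)
    np.save("pics/t.npy",t); print("t",r.sense()["clock"])
E
python3 rim.py
```

```text
wide top (2.02, 172, 31) scene (2.04, 101, 32)
narrow top (2.02, 168, 30) scene (2.08, 95, 33)
now
wide top (5.52, 156, 65) scene (5.54, 150, 28)
narrow top (3.0, 179, 29) scene (3.0, 133, 26)
t 12.8
```

The wide wheel rests at 5.53, balanced between clicks, and the narrow one is at 3.00. I go back over the top, contact gently at the known height, and draw about 8 mm toward the front. First down to 0.101, checking.

Request:
shift_gripper([
  [0,[0.05,0.001,0],0],
  [0,[0.099,0.001,0],0],
  [0,[0.099,0.001,0],0],
  [0,[0.099,0.001,0.04],0],
  [0,[0.099,0.001,0.065],0],
  [0,[0.099,0.001,0.072],0],
  [0,[0.099,0.001,0.072],0],
  [0,[0.099,0.001,0.072],0],
])

```text
clock: 13.8
eef_pos: [0.4856, -0.0407, 0.1036]
tool_rot: [0.993, 0.122, 0.001, 0.0]
ft_force: [-0.1, -1.0, 0.2]
opening: -0.0
grasp_force: 0.0
```

```bash
python3 go.py seal .005 .0975; python3 rim.py|tail -3
```

```text
shift [-0.0005 -0.0004  0.0061] turn -0.0001 at [ 0.4856 -0.0407  0.1036] F [-0.06 -0.97  0.18] t 13.8
wide top (6.67, 139, 107) scene (5.54, 152, 40)
narrow top (5.0, 159, 143) scene (3.02, 134, 28)
t 13.9
```

Request:
shift_gripper([
  [0,[0,0,0.004],0],
  [0,[0,0,0.006],0],
  [0,[0,0,0.0065],0],
  [0,[0,0,0.0065],0],
])

```text
clock: 14.4
eef_pos: [0.4857, -0.0405, 0.0969]
tool_rot: [0.992, 0.122, 0.001, 0.0]
ft_force: [-1.5, 0.9, 6.4]
opening: -0.001
grasp_force: 3.3
```

Request:
shift_gripper([
  [0,[0,0,0.0005],0],
  [0,[0,0,0.0005],0],
])

```text
clock: 14.65
eef_pos: [0.4858, -0.0404, 0.0969]
tool_rot: [0.992, 0.122, 0.001, 0.0]
ft_force: [-2.2, 0.8, 8.3]
opening: -0.004
grasp_force: 4.2
```

Contact is at 0.0969 with about 8 N. I draw 8 mm toward the front, then read the wheel before lifting.

Request:
shift_gripper([
  [0,[-0.003,0,0],0],
  [0,[-0.006,0,0],0],
  [0,[-0.008,0,0],0],
  [0,[-0.008,0,0],0],
])

```text
clock: 15.15
eef_pos: [0.4787, -0.0422, 0.0969]
tool_rot: [0.992, 0.122, 0.002, 0.0]
ft_force: [2.4, 1.7, 6.7]
opening: -0.001
grasp_force: 3.3
```

```bash
python3 rim.py|tail -3
```

```text
wide top (6.67, 150, 127) scene (5.02, 162, 38)
narrow top (4.08, 162, 146) scene (3.0, 134, 27)
t 15.25
```

Request:
shift_gripper([
  [0,[0,0,-0.012],0],
  [0,[0,0,-0.03],0],
  [0,[0,0,-0.03],0],
])

```text
clock: 15.62
eef_pos: [0.4782, -0.0427, 0.1272]
tool_rot: [0.993, 0.122, 0.002, 0.001]
ft_force: [0.5, 0.7, 0.4]
opening: -0.001
grasp_force: 0.0
```

```bash
python3 rim.py|tail -3
```

```text
wide top (6.67, 145, 120) scene (5.04, 162, 33)
narrow top (3.29, 151, 136) scene (3.02, 135, 27)
t 15.725
```

After lifting, the wide wheel reads 5.04 and the narrow one 3.02. I retreat clear of everything and check once more with both cameras.

Request:
shift_gripper([
  [0,[0,0,-0.05],0],
  [0,[0,0,-0.1],0],
  [0,[-0.06,0.06,-0.1],0],
  [0,[-0.1,0.12,-0.1],0],
  [0,[-0.1,0.18,-0.1],0],
  [0,[-0.1,0.24,-0.1],0],
  [0,[-0.1,0.3,-0.1],0],
  [0,[-0.1,0.3,-0.1],0],
  [0,[-0.1,0.3,-0.1],0],
])

```text
clock: 16.85
eef_pos: [0.4525, -0.3588, 0.2229]
tool_rot: [0.993, 0.121, -0.001, -0.001]
ft_force: [-0.4, -0.5, -0.2]
opening: 0.003
grasp_force: 0.0
```

```bash
python3 rim.py|tail -3; python3 - <<'E'
from station import r
import cv2,numpy as np
f=r.capture("scene")[...,::-1]; t=r.capture("top")[...,::-1]
for n,a in(("scene",f),("top",t)):
    d=cv2.absdiff(a,cv2.imread(f"pics/{n}0.png")).max(2)>40; print(n,[s[:5].tolist() for s in cv2.connectedComponentsWithStats(d.astype(np.uint8))[2][1:] if s[4]>15])
cv2.imwrite("pics/h.png",np.vstack([np.hstack([cv2.resize(f,(400,300)),cv2.resize(f[180:260,265:377],(400,300))]),np.hstack([cv2.resize(t,(400,300)),cv2.resize(t[215:315,260:400],(400,300))])]))
E
```

```text
wide top (5.02, 174, 31) scene (5.04, 158, 26)
narrow top (3.0, 184, 30) scene (3.0, 132, 27)
t 16.95
scene [[170, 0, 48, 22, 721], [229, 0, 8, 6, 35], [447, 0, 53, 19, 522], [504, 1, 55, 27, 463], [432, 9, 50, 39, 745], [174, 13, 67, 95, 3371], [439, 13, 110, 140, 6356], [482, 21, 12, 20, 128], [423, 46, 9, 29, 156], [424, 85, 24, 28, 255], [434, 95, 15, 10, 35], [456, 108, 16, 7, 55], [416, 114, 54, 37, 1244], [458, 115, 17, 24, 123], [295, 201, 9, 7, 34], [338, 212, 12, 5, 29], [333, 226, 12, 6, 46]]
top [[470, 186, 170, 194, 8972], [292, 257, 14, 5, 35], [351, 259, 7, 4, 19], [352, 266, 7, 4, 18], [296, 277, 15, 5, 38], [569, 304, 7, 5, 17], [487, 337, 52, 62, 1090], [463, 360, 8, 10, 26], [460, 373, 14, 13, 33], [447, 379, 174, 101, 8874], [389, 384, 76, 96, 780], [629, 389, 11, 19, 98], [579, 426, 54, 54, 966], [198, 433, 88, 47, 2341], [166, 459, 30, 21, 250], [634, 475, 6, 5, 18], [259, 476, 17, 4, 29]]
```

View pics/h.png

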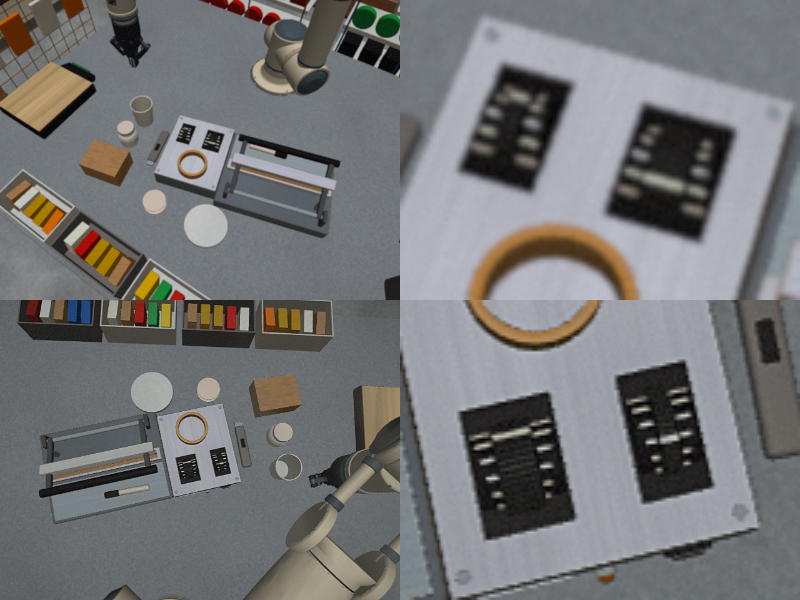

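The wide line is at bar 5 (panel pixel (660,183)) and the narrow line at bar 3 ((516,97)). The jaw is up, and comparing with the starting pictures shows that only the lines and the arm have changed. I hand it in.

```bash
python3 -c "
from station import r
print(r.sign_off())"
```

```text
the job is handed in; nothing more can be done
None
```

I handed the job in at about 17 s with the wide wheel at its fifth bar (cameras read 5.02–5.04) and the narrow at its third (3.00), jaw up and no loose thing moved; one mistyped descent pressed the fingertip on the wide wheel at about 45 N and overshot to 5.5, which I drew back, and the sign-off gave no verdict.

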